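Load the sample dryer and start it

ROBOT

A 7-joint arm with a two-finger parallel gripper is mounted at the origin on the work surface. World frame = base frame: x ahead of the robot, y to its left, z up, the work surface at z = 0. Lengths are in m, angles in rad, forces in N, time in s.
With the tool pointing down it reaches from about 0.425 to 0.925 m from the base axis. Payload 6.8 kg.
Tool frame: the origin (TCP) lies between the finger pads; the fingertips stand 17 mm ahead of it and the grasp point (between the pads) lies 2 mm behind it; z points along the fingers, y is the direction in which the jaws open and shut (so a half turn about z gives the same grasp; the last joint's range is limited). The gripper opens to 85 mm and grips with 20 to 120 N. Pads are 22 mm wide; open, the fingers measure 114 mm over their backs; the gripper's body (76 mm by 85 mm) begins 54 mm behind the grasp point. The pads swing forward as they close: fully open they stand 13 mm farther back than shut.
Start: joints at [-1.388, 0.477, 0.022, 1.555, -0.011, 1.109, -0.083], TCP at [0.194, 0.647, 0.248] pointing down, gripper open.
Joint ranges: [-2.96, 2.96], [-0.34, 2.1], [-1.41, 1.46], [0.24, 2.44], [-1.37, 4.51], [0.17, 1.92], [-2.96, 2.96]. Speed limits (rad/s): [2.39, 2.39, 3.14, 3.14, 3.14, 3.14, 3.14].

INTERFACE

Orientations are given as a unit quaternion [w, x, y, z].
In Python, from station import bot gives the robot as it stands. The module is installed in compiled form; this text tells all that it offers.
- The arm moves only by the tool carry_out, never from a script. Its argument "moves" is a list of rows, each a list of 3 entries, a list of its own where there are three numbers: the turn, a rotation vector about the tool's x, y, z in degrees, then the shift along the tool's x, y, z in cm, then the finger opening in cm, from 0 to 8.54. A call has 1 to 5 rows; each row is the pose to reach, as a shift and turn from the pose commanded when the call began, along the tool's axes at that moment; what a row does not reach only later rows make up. A row lasts 1/8 s, in which the tool goes at most 62.5 mm and 10.7 degrees, less where a joint would pass 70% of its speed; a pose out of reach is approached as far as the arm can. A call with a gripper value outside its range is refused whole. The fingers move at their own pace and stop on an object; "newtons" is the grip in N (left out, the last holds). Time passes only in rows, so rows that repeat a pose let the fingers close. It gives the time, the measured TCP pose, the force and the opening at its end, in the units of the state.
- bot.get_obs(): the state, without advancing time (a new reading comes with each control period).
- bot.read_camera(name): name is "side" or "top"; returns the picture (384x512x3 uint8, red, green, blue); there is no depth.
- bot.camera_info(name): a dict with "vertical_fov" (degrees; the focal length in pixels is half the picture's height over the tangent of half this angle, whatever the lens; pixels are square), "cx", "cy" (the principal point, pixels), "position" and "attitude" of the camera in the world. Camera axes: x right, y up, looking along -z (the intrinsics and any distortion apply to the point x, -y, -z); pixel columns grow to the right and rows downward; lengths in m; the calibration is good to about 2 mm. A picture is of the moment at which its call begins. camera_info takes no time and is no camera call.
- bot.hand_in(): hands the job in, once; it reports no verdict.
Trained networks look in the newest picture that a camera, given by its name, has taken for a name from the list of things; names that differ only in an ending like _2 or _b are one class to them, and where a whole thing is asked for, a point or a joint stands for the part that bears it (a point fixed in the world has none). Each returns a list of dicts, best first, with "score" (0 to 1); they miss things now and then, are a little off and sometimes report something else, mostly with a low value. They report only what shows in the picture. A call takes as long as a camera call. They do not tell look-alikes from the thing itself.
- bot.silhouettes(label, camera): "region" (384x512 bool, what is visible of it) and "location" ([column, row] in pixels, amid what is visible of it).
The state is a dict: "t": time; "q": joint angles; "joint_vel": joint speeds; "joint_torque": joint torques, N m; "eef_pos": TCP position; "tool_rot": TCP orientation; "contact_force": force on the tool from outside, world axes, zero at the start; "torque": the same for the moment, N m; "gripper_width": opening from 0.0 (shut) to 1.0 (fully open).
Only numpy, scipy, OpenCV 4.12 (cv2) and the standard library are available. Lean on these libraries where they do the work, as an engineer would, in place of code of your own. Each camera call takes 0.05 s, during which the arm holds its last target. There are 200 camera calls.

TASK

Slide the sample carriage into the dryer without gripping or lifting anything: press the square lock button on the carriage fully down with the fingertips and, keeping it held down the whole way, push the carriage along its rails until it meets the end stop under the hood. Then let the button spring back up so that the carriage is locked there, and only after that press the round start key on top of the hood fully down and let go. Leave the pan with its ore lump riding in the carriage and do not disturb the things standing around.

Things in the scene. Friction and masses are not known exactly. Their poses are not given: they have to be found in the camera images.
- station: Fixed drying station. Origin on the table, z up, place and yaw vary. Grey base plate x -130..130, y -280..175, 12 mm high, two rails along y. At its +y end a white hood 230 wide, y 0..170, top at height 125; tunnel mouth faces -y, 198 wide, ceiling at height 95. The carriage slides along this body's +y, into the hood.
- carriage (a joint): Travel of the aluminium carriage (plate 140 in x by 247 in y, top at height 45 mm) along station +y, in m: 0 start, 0.160 end stop. Push about 2 N, plus 6 N per m/s. Teeth lock it (2 mm play) while the button is up; a notch every 40 mm: a button released on the way pops up in the next one and blocks it. The last notch is at the end stop.
- lock_top (a point): Centre of the lock button's top: grey square cap 36 x 36 mm on the carriage's rear (-y) end, station x 0, y -230 (start) to -70 (end). Top at height 60 up, 52 fully down; this point moves with it, axes as the station's. A fixed carriage wall 70 wide, 8 thick, top at height 70, has its near face 25 mm in front (+y) of the cap's centre: tips pressing the cap can push it.
- lock (a joint): How far the lock button is pressed down, in m: 0 up, 0.008 fully down against a hard stop. It is a spring: about 2 N starts it, 4 N frees the teeth (at 0.005), 5.5 N holds it fully down; it springs back when let go (only where a notch is).
- start_top (a point): Centre of the top face of the start key: a round grey cap 28 mm in diameter in a round black collar 44 mm in diameter, on top of the hood at station x = -30, y = 80 mm; its top is at height 147 mm, 10 mm above the collar. The only key there.
- start (a joint): How far the start key is pressed, in m: 0 up, 0.006 fully down; a spring, 5 N fully down.
- carriage_seat (a point): Centre of the pan's place on the carriage, on the top face of the plate (height 45 mm), 150 mm in front (+y) of the lock button's centre; lips 6 mm high around it.
- pan: Loose white enamelled pan, 112 (x) by 122 (y) by 20 mm high, wall 3 mm, 0.18 kg; lies in the seat of the carriage and rides with it. Origin at the centre of its underside.
- ore: Loose brown lump of ore lying in the pan, about 52 mm across and 34 mm high. Origin at the centre of its underside.
- jar: Bystander: small amber jar, 38 mm in diameter, 60 mm high, standing on the station's base plate on the far (+x) side of the rails. Origin at the centre of its underside.
- weight: Bystander: steel check weight with a knob, 28 mm in diameter, 46 mm high, on the base plate on the far (+x) side of the rails. Origin at the centre of its underside.
- brush: Bystander: hand brush 150 mm long, lying along the rails on the base plate's near (-x) side. Origin under its middle.
- mug: Bystander: white mug, 76 mm in diameter, 90 mm high, on the table right of the station. Origin at the centre of its underside.
- bottle: Bystander: white bottle, 64 mm in diameter, 170 mm high, on the table right of the station. Origin at the centre of its underside.
- ore2: Bystander: a second, larger lump of ore (64 mm across, 40 mm high) on the table left of the station; not part of the job. Origin at the centre of its underside.
- dish: Bystander: white ceramic dish, 100 mm in diameter, 30 mm high, on the table left of the station. Origin at the centre of its underside.
There are look-alikes about, which are no part of the job. Of the things shaped like the pan, the white one is meant. What is shaped like the ore but green or red is not meant.

How it is judged:
On the way, in this order (a step that is already met when the one before it is completed fails the run):
1. the lock button is held down, with the carriage still at its start (value of joint lock above 0.0045 m and value of joint carriage below 0.01 m), for 0.05 s.
2. the carriage is at the end stop with the button still held down (value of joint carriage above 0.156 m and value of joint lock above 0.004 m), for 0.05 s.
3. the button is up again and the carriage is locked at the end stop (value of joint carriage above 0.156 m and value of joint lock below 0.002 m), for 0.1 s.
4. the start key is pressed down (value of joint start above 0.004 m and value of joint carriage above 0.156 m), for 0.03 s.
At the end, for the whole second after the job is handed in: The carriage is within 4 mm of its end stop and locked (lock button up, under 2 mm pressed), the start key has been pressed (over 4 mm) afterwards and is up again, the pan still lies in its seat (within 12 mm, level) with the ore lump resting in it (all of step 3 and value of joint start below 0.0015 m and velocity of joint carriage below 0.01 m/s and distance between pan and carriage_seat below 0.012 m and angle between pan's own z axis and vertical below 0.1 rad and horizontal distance between ore and pan below 0.055 m and z of ore in the frame of pan between -0.01 and 0.03 m and linear speed of ore below 0.02 m/s); the robot touches nothing.
It fails at once if the lock button came up on the way (carriage more than 12 mm from both ends) (value of joint carriage between 0.012 and 0.148 m and value of joint lock below 0.002 m).
It fails at once if the start key was pressed before the carriage was locked at the end stop (value of joint start above 0.003 m and (value of joint carriage below 0.156 m or value of joint lock above 0.003 m)).
It fails at once if the pan was lifted or shifted out of its seat (over 15 mm) (distance between pan and carriage_seat above 0.015 m).
It fails at once if the ore lump was lifted or left the pan (height (world z) of ore above 0.07 m or horizontal distance between ore and pan above 0.055 m).
It fails at once if a bystander was moved by more than 30 mm or a standing one tipped (distance of any of jar, weight, brush, mug, bottle, ore2, dish from where it was at the start of the episode above 0.03 m or angle between any of jar, weight, mug, bottle, dish's own z axis and vertical above 0.5 rad).
It also fails if it takes over 45 s, if anything falls off the work surface, if the arm or the gripper's body presses on something with over 40 N, if the wrist force passes 120 N, or if a joint passes its speed limit or range.

## Working session

There is one attempt and no reset: what is moved stays moved. The work goes in short steps, Python scripts to look and compute and a tool call to move; the robot and the scene stay as the last step left them, time stands still between calls to the robot, and variables do not carry over. Pictures are saved under pics/ and viewed, about 8 in all and at most 12, crops included, and the job is handed in when it is done.

Besides the shell and the picture viewer there is one more tool, called after "Request:" in YAML: its name, and indented under it one key for each argument. carry_out: Moves the arm, as the interface text tells. Its arguments: {"type":"object","properties":{"moves":{"type":"array"},"newtons":{"type":"number"}},"required":["moves"]}

```bash
mkdir -p pics; python3 - <<'E'
from station import bot
import cv2
for n in("side","top"):
    im=bot.read_camera(n); cv2.imwrite(f"pics/{n}0.png",im[:,:,::-1]); print(n,bot.camera_info(n))
    for l in("lock_top","start_top","carriage_seat","pan","station","jar","mug","bottle"):
        try: print(n,l,[(round(d["score"],2),[round(float(v)) for v in d["location"]],int(d["region"].sum())) for d in bot.silhouettes(l,n)][:3])
        except Exception as e: print(l,e)
o=bot.get_obs();print({k:o[k] for k in("t","eef_pos","tool_rot","contact_force","gripper_width")})
E
```

```text
side {'vertical_fov': 47.774562240145876, 'cx': 255.58248923705858, 'cy': 192.00915477996503, 'position': array([ 0.37828454, -0.92790212,  0.93533147]), 'attitude': array([ 0.91150254,  0.40374297, -0.03292171, -0.07121026])}
side lock_top [(0.48, [243, 261], 167)]
side start_top [(0.44, [241, 160], 61)]
side carriage_seat [(0.98, [250, 252], 2197)]
side pan [(0.68, [331, 187], 1111), (0.66, [159, 325], 2503), (0.57, [247, 221], 1233)]
side station [(0.85, [247, 238], 9888), (0.59, [215, 230], 458)]
side jar [(0.52, [284, 220], 250), (0.44, [244, 258], 185)]
side mug [(0.82, [258, 348], 1606)]
side bottle []
top {'vertical_fov': 45.585488494723, 'cx': 246.39146777737687, 'cy': 201.6911930915048, 'position': array([ 0.32561188, -0.00233187,  1.53300603]), 'attitude': array([-0.70431591, -0.0452637 ,  0.04183266,  0.707206  ])}
top lock_top [(0.55, [313, 211], 133)]
top start_top [(0.64, [297, 213], 2012), (0.57, [220, 201], 67)]
top carriage_seat [(0.8, [300, 216], 1895)]
top pan [(0.95, [354, 284], 1407), (0.92, [270, 208], 1202), (0.7, [230, 124], 1179)]
top station [(0.56, [218, 201], 66)]
top jar [(0.62, [272, 177], 104), (0.34, [218, 201], 74)]
top mug [(0.72, [390, 216], 661)]
top bottle [(0.92, [381, 169], 531)]
{'t': 0.9, 'eef_pos': array([0.19354386, 0.64667812, 0.24832399]), 'tool_rot': array([-3.13743721e-06,  1.44906648e-01,  9.89445331e-01,  1.97722320e-05]), 'contact_force': array([ 0.17308006, -0.60073618, -0.21705832]), 'gripper_width': 1.0033540661488405}
```

View pics/side0.png

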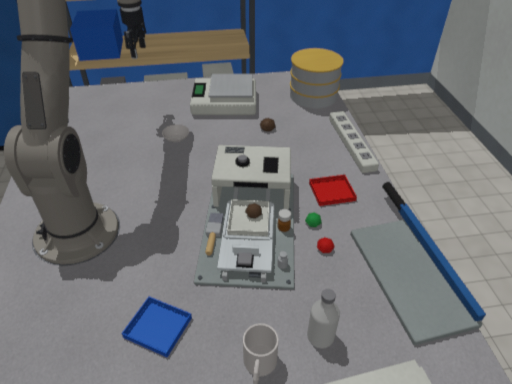

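View pics/top0.png

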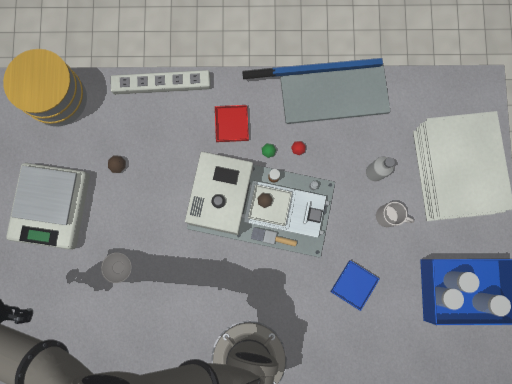

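```bash
cat >cam.py <<'E'
import numpy as np, cv2
from scipy.spatial.transform import Rotation as R
from station import bot
def proj(n,P):
    c=bot.camera_info(n); w,x,y,z=c["attitude"]
    p=(np.atleast_2d(P)-c["position"])@R.from_quat([x,y,z,w]).as_matrix()
    f=192/np.tan(np.radians(c["vertical_fov"])/2)
    return np.c_[c["cx"]+f*p[:,0]/-p[:,2], c["cy"]-f*p[:,1]/-p[:,2]]
def world(s,L):
    L=np.atleast_2d(L)/1000.; c,n=np.cos(s[2]),np.sin(s[2])
    return np.c_[s[0]+c*L[:,0]-n*L[:,1], s[1]+n*L[:,0]+c*L[:,1], L[:,2]]
E
cat >fit.py <<'E'
from cam import *
from scipy.optimize import least_squares
def fit(obs,s0=(.45,.1,0)):
    return least_squares(lambda s:np.concatenate([(proj(n,world(s,L))-uv).ravel() for n,L,uv in obs]),s0)
E
python3 - <<'E'
from fit import *
obs=[("side",[0,-230,60],[245,258]),("side",[-30,80,147],[243,160]),("top",[0,-230,60],[315,214]),("top",[-30,80,147],[218,201])]
r=fit(obs); s=r.x; print(s,r.fun.round(1))
for n,(x0,y0,x1,y1) in(("side",(185,135,310,290)),("top",(175,145,345,262))):
    k=5 if n=="top" else 4
    im=cv2.imread(f"pics/{n}0.png")[y0:y1,x0:x1]; im=cv2.resize(im,None,fx=k,fy=k,interpolation=cv2.INTER_CUBIC)
    def poly(L,col):
        q=((proj(n,world(s,L))-[x0,y0]+.5)*k).astype(int); cv2.polylines(im,[q.reshape(-1,1,2)],True,col,1)
    rect=lambda a,b,c,d,z:[[a,c,z],[b,c,z],[b,d,z],[a,d,z]]
    poly(rect(-130,130,-280,175,12),(0,255,0)); poly(rect(-115,115,0,170,125),(0,0,255))
    poly(rect(-18,18,-248,-212,60),(255,0,255)); poly(rect(-35,35,-205,-197,70),(255,255,0))
    t=np.linspace(0,6.28,30); poly(np.c_[-30+14*np.cos(t),80+14*np.sin(t),147+0*t],(0,255,255)); poly(rect(-70,70,-254,-7,45),(0,128,255))
    cv2.imwrite(f"pics/{n}1.png",im); print(im.shape)
E
```

```text
[ 0.51395276  0.00406932 -0.21184526] [ 0.3  0.1 -0.7 -2.9  1.1  0.4  0.8 -0.5]
(620, 500, 3)
(585, 850, 3)
```

```bash
python3 -c "
import cv2
a=cv2.imread('pics/side1.png');cv2.imwrite('pics/side2.png',a[:600])
a=cv2.imread('pics/top1.png');cv2.imwrite('pics/top2.png',a[:,:800])"
```

```text
(no output)
```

View pics/side2.png

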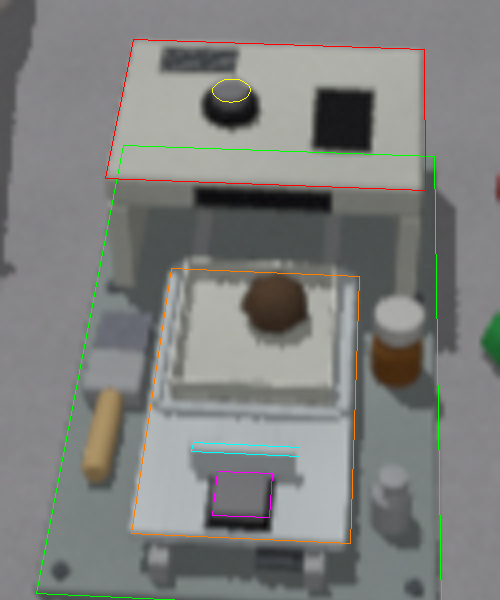

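View pics/top2.png

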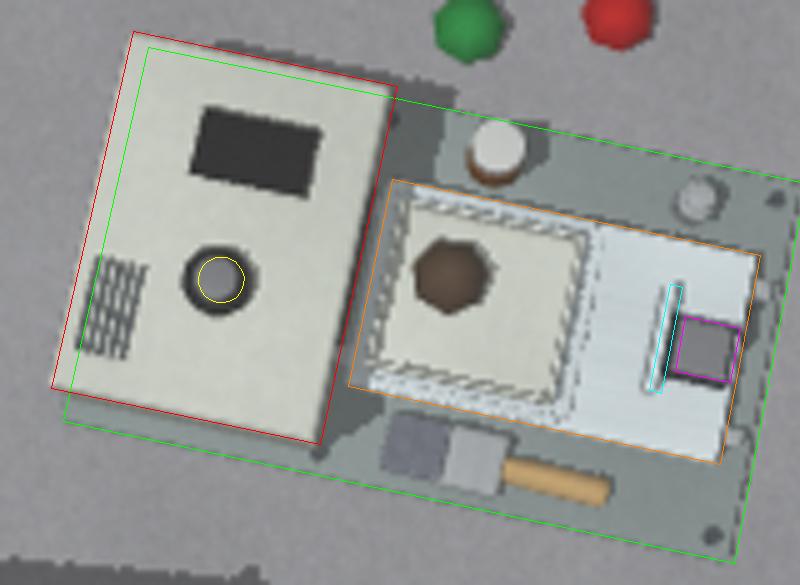

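Request:
carry_out:
  moves:
    - [[0,0,10],[-5.1,-3.2,0],0]
    - [[0,0,20],[-10.2,-6.4,0],0]
    - [[0,0,30],[-15.3,-9.6,0],0]
    - [[0,0,40],[-20.4,-12.8,0],0]
    - [[0,0,50],[-25.5,-16,0],0]
  newtons: 40

```text
t: 1.52
eef_pos: [0.3931, 0.4188, 0.2487]
tool_rot: [-0.0, 0.552, 0.834, 0.0]
contact_force: [0.0, -1.0, 0.9]
gripper_width: 0.001
```

```bash
cat >go.py <<'E'
# usage: go.py X Y Z(station mm of fingertip, 17mm ahead of TCP)
import sys
from cam import *
S=[.51395,.00407,-.21185]
o=bot.get_obs(); w,x,y,z=o["tool_rot"]; M=R.from_quat([x,y,z,w]); p=o["eef_pos"]
def rel(L):
    T=world(S,L)[0]+[0,0,.017]; c,s=np.cos(S[2]),np.sin(S[2])
    G=np.c_[[-s,c,0],[c,s,0],[0,0,-1]]   # tool x = st +y, y = st +x, z down
    G2=G@np.diag([-1,-1,1]); 
    t=min((( M.inv()*R.from_matrix(g)).as_rotvec(degrees=True) for g in(G,G2)),key=np.linalg.norm)
    return t.round(1),(M.inv().apply(T-p)*100).round(2)
c,s=np.cos(S[2]),np.sin(S[2]); d=p-[S[0],S[1],.017]
print("t",round(o["t"],2),"tip in station mm",(1000*np.array([c*d[0]+s*d[1],-s*d[0]+c*d[1],d[2]])).round(1),"F",o["contact_force"].round(2),"q",o["q"].round(2),"w",round(o["gripper_width"],3))
a=list(map(float,sys.argv[1:]))
for i in range(0,len(a),3): print(a[i:i+3],*rel(a[i:i+3]))
E
python3 go.py 30 250 230  0 -100 200  0 -230 120
```

```text
t 1.52 tip in station mm [-205.3  380.   231.7] F [ 0.04 -1.02  0.86] q [-1.15  0.32  0.28  1.82 -0.1   1.02 -0.43] w 0.001
[30.0, 250.0, 230.0] [ 0.  -0.  35.2] [-24.18  11.75   0.16]
[0.0, -100.0, 200.0] [ 0.  -0.  35.2] [-51.07 -10.85   3.13]
[0.0, -230.0, 120.0] [ 0.  -0.  35.2] [-61.71 -18.34  11.12]
```

Request:
carry_out:
  moves:
    - [[0,0,9],[-5.3,2.5,0],0]
    - [[0,0,18],[-10.6,4.5,0],0]
    - [[0,0,27],[-16.4,5.0,0],0]
    - [[0,0,35],[-21.5,4.0,0],0]
    - [[0,0,35],[-26,2,0],0]

```text
t: 2.15
eef_pos: [0.5142, 0.1874, 0.2485]
tool_rot: [0.0, 0.776, 0.631, 0.0]
contact_force: [-0.2, 0.1, 0.1]
gripper_width: 0.005
```

```bash
python3 go.py 30 100 220  0 -100 200  0 -230 120
```

```text
t 2.15 tip in station mm [-38.3 179.3 231.5] F [-0.2   0.12  0.14] q [-0.88  0.28  0.5   1.89 -0.16  1.01 -0.51] w 0.005
[30.0, 100.0, 220.0] [0.1 0.  0.3] [-7.96  6.78  1.16]
[0.0, -100.0, 200.0] [0.1 0.  0.3] [-27.95   3.67   3.15]
[0.0, -230.0, 120.0] [0.1 0.  0.3] [-40.95   3.59  11.16]
```

Request:
carry_out:
  moves:
    - [[0,0,0],[-6,1,0],0]
    - [[0,0,0],[-12,2,0],0]
    - [[0,0,0],[-18,3,0],0]
    - [[0,0,0],[-24,3.6,0],0]
    - [[0,0,0],[-30,3.6,0],0]

```text
t: 2.78
eef_pos: [0.4879, -0.1135, 0.2487]
tool_rot: [0.0, 0.775, 0.632, 0.001]
contact_force: [0.8, -0.2, 0.7]
gripper_width: 0.0
```

Request:
carry_out:
  moves:
    - [[0,0,0],[-6,0,3],0]
    - [[0,0,0],[-11,0,7],0]
    - [[0,0,0],[-11,0,11],0]
    - [[0,0,0],[-11,0,11.2],0]
    - [[0,0,0],[-11,0,11.2],0]

```text
t: 3.4
eef_pos: [0.4666, -0.219, 0.1373]
tool_rot: [0.0, 0.775, 0.632, 0.0]
contact_force: [-0.7, 0.8, 0.5]
gripper_width: -0.002
```

```bash
python3 go.py 0 -228 63; python3 - <<'E'
from cam import *
a=[]
for n,(x0,y0,x1,y1) in(("side",(195,190,300,290)),("top",(245,160,345,260))):
    im=bot.read_camera(n)[y0:y1,x0:x1,::-1]; a.append(cv2.resize(im,(390,390),interpolation=cv2.INTER_CUBIC))
cv2.imwrite("pics/p3.png",np.hstack(a))
E
```

```text
t 3.4 tip in station mm [   0.6 -228.   120.3] F [-0.67  0.82  0.52] q [-0.18  0.42  0.62  2.07 -0.35  0.76  0.46] w -0.002
[0.0, -228.0, 63.0] [ 0.1 -0.   0.5] [-0.   -0.06  5.73]
```

View pics/p3.png

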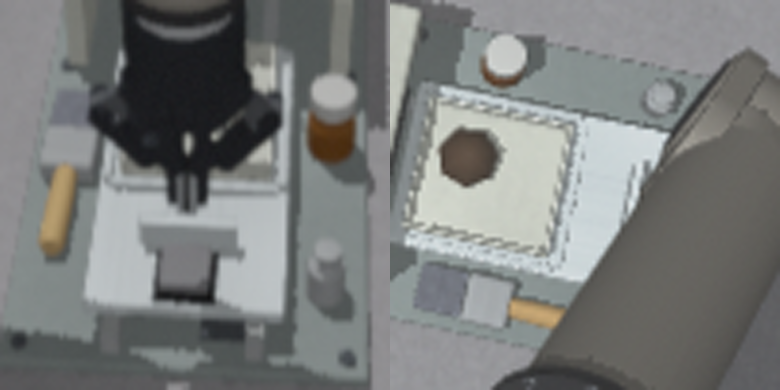

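Request:
carry_out:
  moves:
    - [[0,0,0],[0.2,0,3],0]
    - [[0,0,0],[0.2,0,5.2],0]
    - [[0,0,0],[0.2,0,5.6],0]
    - [[0,0,0],[0.2,0,5.8],0]
    - [[0,0,0],[0.2,0,5.8],0]

```text
t: 4.12
eef_pos: [0.4669, -0.2175, 0.0793]
tool_rot: [0.001, 0.775, 0.632, 0.001]
contact_force: [-0.0, -0.0, -0.2]
gripper_width: 0.005
```

Request:
carry_out:
  moves:
    - [[0,0,0],[0,0,0.1],0]
    - [[0,0,0],[0,0,0.2],0]
    - [[0,0,0],[0,0,0.3],0]
    - [[0,0,0],[0,0,0.3],0]

```text
t: 4.62
eef_pos: [0.4664, -0.2175, 0.0754]
tool_rot: [0.0, 0.775, 0.632, 0.0]
contact_force: [1.2, -0.5, 3.2]
gripper_width: -0.0
```

```bash
python3 go.py 0 -226 52
```

```text
t 4.62 tip in station mm [ 1.000e-01 -2.266e+02  5.840e+01] F [ 1.16 -0.48  3.2 ] q [-0.11  0.52  0.54  2.1  -0.44  0.63  0.53] w -0.0
[0.0, -226.0, 52.0] [ 0.  -0.   0.5] [ 0.06 -0.01  0.64]
```

Request:
carry_out:
  moves:
    - [[0,0,0],[0,0,0.2],0]
    - [[0,0,0],[0,0,0.4],0]
    - [[0,0,0],[0,0,0.5],0]
    - [[0,0,0],[0,0,0.6],0]
    - [[0,0,0],[0,0,0.6],0]

```text
t: 5.25
eef_pos: [0.4664, -0.2175, 0.0694]
tool_rot: [0.0, 0.775, 0.632, 0.0]
contact_force: [1.5, -0.2, 5.4]
gripper_width: -0.002
```

Request:
carry_out:
  moves:
    - [[0,0,0],[0,0,0.1],0]
    - [[0,0,0],[0,0,0.1],0]

```text
t: 5.5
eef_pos: [0.4664, -0.2175, 0.0689]
tool_rot: [0.0, 0.775, 0.632, 0.0]
contact_force: [0.6, 2.1, 12.1]
gripper_width: 0.006
```

```bash
python3 go.py 0 -226 52
```

```text
t 5.5 tip in station mm [ 1.000e-01 -2.266e+02  5.190e+01] F [ 0.58  2.08 12.11] q [-0.1   0.53  0.53  2.1  -0.45  0.62  0.54] w 0.006
[0.0, -226.0, 52.0] [ 0.  -0.   0.5] [ 0.06 -0.01 -0.01]
```

Request:
carry_out:
  moves:
    - [[0,0,0],[0.4,0,0],0]
    - [[0,0,0],[0.9,0,0],0]
    - [[0,0,0],[1.5,0,0],0]
    - [[0,0,0],[2.2,0,0],0]
    - [[0,0,0],[3.0,0,0],0]

```text
t: 6.12
eef_pos: [0.4725, -0.1894, 0.069]
tool_rot: [0.001, 0.776, 0.631, 0.0]
contact_force: [0.3, -1.6, 9.6]
gripper_width: -0.001
```

```bash
python3 go.py 0 -70 51.5
```

```text
t 6.12 tip in station mm [   0.2 -197.8   52. ] F [ 0.29 -1.6   9.56] q [-0.16  0.52  0.53  2.12 -0.45  0.61  0.48] w -0.001
[0.0, -70.0, 51.5] [0.1 0.1 0.4] [12.78  0.07  0.03]
```

Request:
carry_out:
  moves:
    - [[0,0,0],[1.2,0,0.02],0]
    - [[0,0,0],[2.4,0,0.02],0]
    - [[0,0,0],[3.6,0,0.02],0]
    - [[0,0,0],[4.8,0,0.02],0]
    - [[0,0,0],[6.0,0,0.02],0]

```text
t: 6.75
eef_pos: [0.4853, -0.1305, 0.069]
tool_rot: [0.002, 0.776, 0.631, 0.0]
contact_force: [0.2, -3.5, 10.2]
gripper_width: 0.002
```

```bash
python3 go.py 0 -70 51.5;python3 - <<'E'
from cam import *
a=[]
for n,(x0,y0,x1,y1) in(("side",(195,150,300,255)),("top",(205,160,325,280))):
    im=bot.read_camera(n)[y0:y1,x0:x1,::-1]; a.append(cv2.resize(im,(390,390),interpolation=cv2.INTER_CUBIC))
cv2.imwrite("pics/p4.png",np.hstack(a))
E
```

```text
t 6.75 tip in station mm [   0.3 -137.5   52. ] F [ 0.2  -3.51 10.17] q [-0.29  0.51  0.54  2.13 -0.46  0.6   0.37] w 0.002
[0.0, -70.0, 51.5] [0.2 0.1 0.4] [6.75 0.02 0.04]
```

View pics/p4.png

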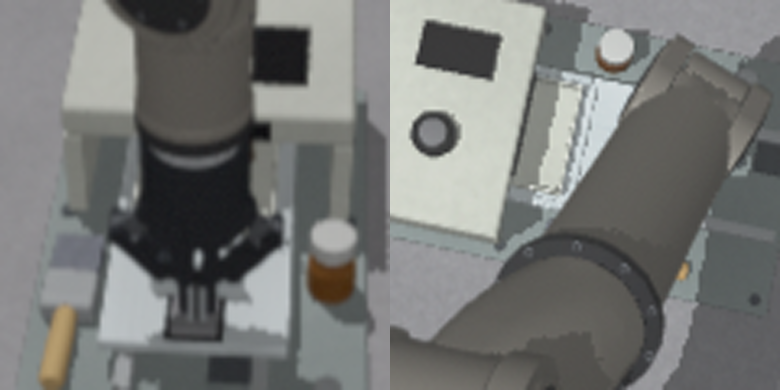

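Request:
carry_out:
  moves:
    - [[0,0,0],[1.2,0,0.03],0]
    - [[0,0,0],[2.4,0,0.03],0]
    - [[0,0,0],[3.6,0,0.03],0]
    - [[0,0,0],[4.8,0,0.03],0]
    - [[0,0,0],[6.0,0,0.03],0]

```text
t: 7.48
eef_pos: [0.4982, -0.0717, 0.069]
tool_rot: [0.002, 0.776, 0.631, 0.001]
contact_force: [1.0, -2.7, 11.4]
gripper_width: 0.002
```

```bash
python3 go.py 0 -56 51.5
```

```text
t 7.47 tip in station mm [  0.5 -77.4  52. ] F [ 0.95 -2.72 11.44] q [-0.41  0.52  0.54  2.13 -0.46  0.61  0.25] w 0.002
[0.0, -56.0, 51.5] [0.2 0.  0.4] [ 2.14 -0.04  0.04]
```

Request:
carry_out:
  moves:
    - [[0,0,0],[0.8,0,0.02],0]
    - [[0,0,0],[1.4,0,0.02],0]
    - [[0,0,0],[1.7,0,0.02],0]
    - [[0,0,0],[1.9,0,0.02],0]

```text
t: 7.98
eef_pos: [0.5011, -0.0564, 0.0689]
tool_rot: [0.003, 0.776, 0.63, -0.0]
contact_force: [-0.7, -10.1, 15.3]
gripper_width: 0.001
```

Request:
carry_out:
  moves:
    - [[0,0,0],[0.15,0,0],0]
    - [[0,0,0],[0.3,0,0],0]
    - [[0,0,0],[0.3,0,0],0]

```text
t: 8.35
eef_pos: [0.5016, -0.0535, 0.0689]
tool_rot: [0.003, 0.777, 0.63, -0.0]
contact_force: [-0.8, -11.0, 15.7]
gripper_width: 0.001
```

```bash
python3 go.py 0 -56 51.5
```

```text
t 8.35 tip in station mm [  0.  -58.9  51.9] F [ -0.75 -11.02  15.74] q [-0.45  0.52  0.55  2.13 -0.46  0.61  0.21] w 0.001
[0.0, -56.0, 51.5] [0.2 0.2 0.2] [ 0.29 -0.    0.03]
```

Request:
carry_out:
  moves:
    - [[0,0,0],[0.15,0,0],0]
    - [[0,0,0],[0.3,0,0],0]
    - [[0,0,0],[0.4,0,0],0]
    - [[0,0,0],[0.4,0,0],0]

```text
t: 8.85
eef_pos: [0.5022, -0.0497, 0.0688]
tool_rot: [0.003, 0.777, 0.63, -0.0]
contact_force: [-1.6, -10.0, 16.1]
gripper_width: 0.001
```

```bash
python3 go.py 0 -56 51.5
```

```text
t 8.85 tip in station mm [ -0.2 -55.   51.8] F [ -1.64 -10.02  16.1 ] q [-0.46  0.52  0.55  2.13 -0.46  0.61  0.21] w 0.001
[0.0, -56.0, 51.5] [0.2 0.2 0.2] [-0.1   0.02  0.03]
```

Request:
carry_out:
  moves:
    - [[0,0,0],[0.15,0,0],0]
    - [[0,0,0],[0.3,0,0],0]
    - [[0,0,0],[0.3,0,0],0]

```text
t: 9.22
eef_pos: [0.5027, -0.0471, 0.0688]
tool_rot: [0.003, 0.777, 0.63, -0.001]
contact_force: [-1.6, -12.1, 15.4]
gripper_width: -0.003
```

```bash
python3 go.py 0 -56 51.5; python3 - <<'E'
from cam import *
S=[.51395,.00407,-.21185]
a=[]
for n,(x0,y0,x1,y1) in(("side",(210,165,280,235)),("top",(215,160,315,260))):
    im=bot.read_camera(n)[y0:y1,x0:x1,::-1]; im=cv2.resize(im,(390,390),interpolation=cv2.INTER_CUBIC); k=390/(x1-x0)
    for L in([[-70,-94,45],[70,-94,45]],[[-35,-45,70],[35,-45,70]]):
        q=((proj(n,world(S,L))-[x0,y0]+.5)*k).astype(int); cv2.line(im,q[0].tolist(),q[1].tolist(),(0,0,255),1)
    a.append(im)
cv2.imwrite("pics/p5.png",np.hstack(a))
E
```

```text
t 9.22 tip in station mm [ -0.2 -52.4  51.8] F [ -1.62 -12.11  15.38] q [-0.47  0.52  0.55  2.13 -0.46  0.61  0.2 ] w -0.003
[0.0, -56.0, 51.5] [0.2 0.2 0.2] [-0.36  0.02  0.03]
```

View pics/p5.png

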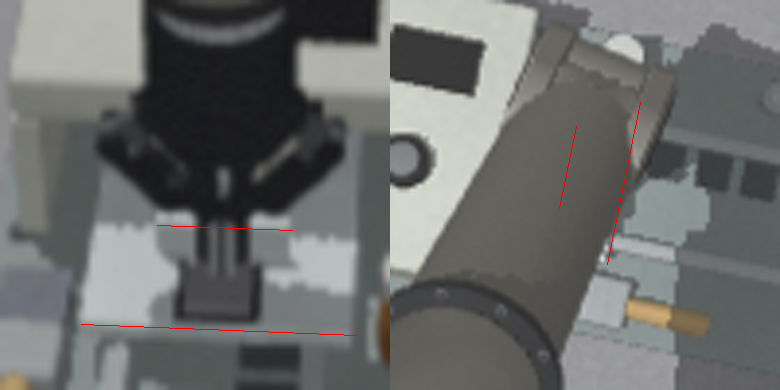

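Request:
carry_out:
  moves:
    - [[0,0,0],[0,0,-0.3],0]
    - [[0,0,0],[0,0,-0.8],0]
    - [[0,0,0],[0,0,-1.3],0]
    - [[0,0,0],[0,0,-1.8],0]

```text
t: 9.82
eef_pos: [0.4989, -0.0458, 0.0842]
tool_rot: [0.0, 0.776, 0.63, -0.003]
contact_force: [-1.6, -7.2, -5.8]
gripper_width: 0.003
```

Request:
carry_out:
  moves:
    - [[0,0,0],[-2,0,-3],0]
    - [[0,0,0],[-6,0,-6],0]
    - [[0,0,0],[-6,0,-12],0]
    - [[0,0,0],[-6,0,-14],0]

```text
t: 10.32
eef_pos: [0.4904, -0.1022, 0.2279]
tool_rot: [0.001, 0.776, 0.631, 0.001]
contact_force: [-0.0, 1.1, -1.6]
gripper_width: 0.002
```

```bash
python3 go.py -30 80 165; python3 - <<'E'
from cam import *
S=[.51395,.00407,-.21185]
a=[]
for n,(x0,y0,x1,y1) in(("side",(200,150,290,240)),("top",(215,160,315,260))):
    im=bot.read_camera(n)[y0:y1,x0:x1,::-1]; im=cv2.resize(im,(390,390),interpolation=cv2.INTER_CUBIC); k=390/(x1-x0)
    for L in([[-70,-94,45],[70,-94,45]],[[-18,-88,60],[18,-88,60],[18,-52,60],[-18,-52,60]]):
        q=((proj(n,world(S,L))-[x0,y0]+.5)*k).astype(int); cv2.polylines(im,[q.reshape(-1,1,2)],True,(0,0,255),1)
    a.append(im)
cv2.imwrite("pics/p6.png",np.hstack(a))
E
```

```text
t 10.32 tip in station mm [  -0.7 -108.8  210.9] F [-0.01  1.09 -1.6 ] q [-0.55  0.25  0.75  2.02 -0.21  0.94  0.1 ] w 0.002
[-30.0, 80.0, 165.0] [ 0.1 -0.   0.4] [18.9  -2.82  4.59]
```

View pics/p6.png

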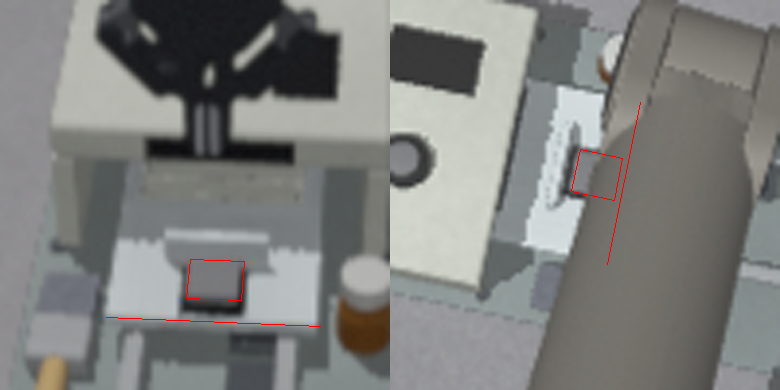

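Request:
carry_out:
  moves:
    - [[0,0,0],[5,-1,0],0]
    - [[0,0,0],[10,-2,0],0]
    - [[0,0,0],[15,-2.8,0],0]
    - [[0,0,0],[18.9,-2.8,1],0]
    - [[0,0,0],[18.9,-2.8,3.5],0]

```text
t: 11.05
eef_pos: [0.5007, 0.0939, 0.189]
tool_rot: [-0.0, 0.773, 0.634, -0.0]
contact_force: [0.1, -0.1, -1.1]
gripper_width: 0.001
```

Request:
carry_out:
  moves:
    - [[0,0,0],[0,0,1],0]
    - [[0,0,0],[0,0,1.5],0]
    - [[0,0,0],[0,0,1.5],0]

```text
t: 11.42
eef_pos: [0.5008, 0.0892, 0.1755]
tool_rot: [-0.0, 0.776, 0.631, -0.0]
contact_force: [0.7, 0.5, 0.5]
gripper_width: -0.0
```

```bash
python3 go.py -30 80 147 -30 80 141; python3 - <<'E'
from cam import *
a=[]
for n,(x0,y0,x1,y1) in(("side",(205,115,295,205)),("top",(175,150,275,250))):
    im=bot.read_camera(n)[y0:y1,x0:x1,::-1]; a.append(cv2.resize(im,(390,390),interpolation=cv2.INTER_CUBIC))
cv2.imwrite("pics/p7.png",np.hstack(a))
E
```

```text
t 11.43 tip in station mm [-30.8  80.4 158.5] F [0.75 0.49 0.54] q [-0.82  0.34  0.63  2.05 -0.27  0.83 -0.23] w -0.0
[-30.0, 80.0, 147.0] [-0.   0.   0.4] [-0.04  0.08  1.15]
[-30.0, 80.0, 141.0] [-0.   0.   0.4] [-0.04  0.08  1.75]
```

View pics/p7.png

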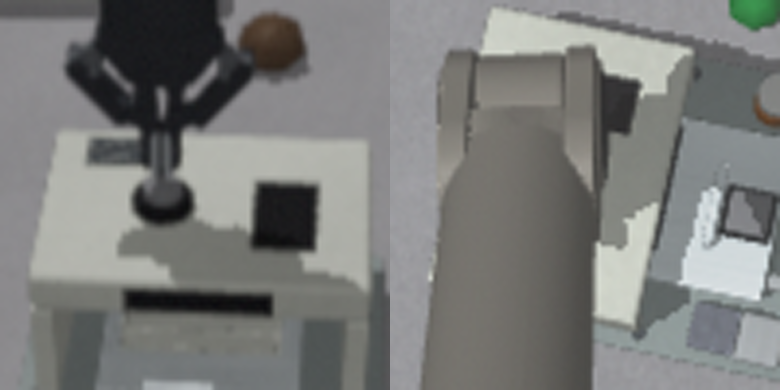

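Request:
carry_out:
  moves:
    - [[0,0,0],[0,0.05,0.8],0]
    - [[0,0,0],[0,0.05,1.2],0]
    - [[0,0,0],[0,0.05,1.5],0]
    - [[0,0,0],[0,0.05,1.75],0]
    - [[0,0,0],[0,0.05,1.75],0]

```text
t: 12.15
eef_pos: [0.5014, 0.0898, 0.1582]
tool_rot: [-0.0, 0.775, 0.632, -0.0]
contact_force: [-1.4, 0.4, 4.9]
gripper_width: -0.0
```

Request:
carry_out:
  moves:
    - [[0,0,0],[0,0,0.1],0]
    - [[0,0,0],[0,0,0.1],0]

```text
t: 12.4
eef_pos: [0.5015, 0.0898, 0.1579]
tool_rot: [-0.0, 0.775, 0.632, 0.0]
contact_force: [-4.2, -0.1, 13.2]
gripper_width: -0.0
```

Hard stop reached (force jumped from 5 to 13 N). Release and back away.

Request:
carry_out:
  moves:
    - [[0,0,0],[0,0,-1],0]
    - [[0,0,0],[0,0,-3],0]
    - [[0,0,0],[0,0,-7],0]
    - [[0,0,0],[6,0,-11],0]
    - [[0,0,0],[12,0,-11],0]

```text
t: 13.02
eef_pos: [0.5264, 0.2022, 0.27]
tool_rot: [0.0, 0.776, 0.63, 0.003]
contact_force: [0.7, -0.1, -0.2]
gripper_width: -0.001
```

Request:
carry_out:
  moves:
    - [[0,0,0],[6,-2,0],0]
    - [[0,0,0],[12,-4,0],0]
    - [[0,0,0],[12,-4,0],0]

```text
t: 13.4
eef_pos: [0.5071, 0.3341, 0.2657]
tool_rot: [-0.001, 0.772, 0.635, -0.0]
contact_force: [-0.1, -0.9, -0.3]
gripper_width: 0.0
```

```bash
python3 go.py; python3 - <<'E'
from cam import *
S=[.51395,.00407,-.21185]
a=[]
for n,(x0,y0,x1,y1) in(("side",(190,140,310,260)),("top",(205,150,325,270))):
    im=bot.read_camera(n)[y0:y1,x0:x1,::-1]; im=cv2.resize(im,(390,390),interpolation=cv2.INTER_CUBIC); k=390/(x1-x0)
    t=np.linspace(0,6.28,30)
    for L in([[-70,-94,45],[70,-94,45]],[[-18,-88,60],[18,-88,60],[18,-52,60],[-18,-52,60]],np.c_[-30+14*np.cos(t),80+14*np.sin(t),147+0*t]):
        q=((proj(n,world(S,L))-[x0,y0]+.5)*k).astype(int); cv2.polylines(im,[q.reshape(-1,1,2)],True,(0,0,255),1)
    a.append(im)
cv2.imwrite("pics/p8.png",np.hstack(a))
E
```

```text
t 13.4 tip in station mm [-76.1 321.2 248.7] F [-0.13 -0.89 -0.27] q [-1.13  0.39  0.58  1.74 -0.24  1.09 -0.66] w 0.0
```

View pics/p8.png

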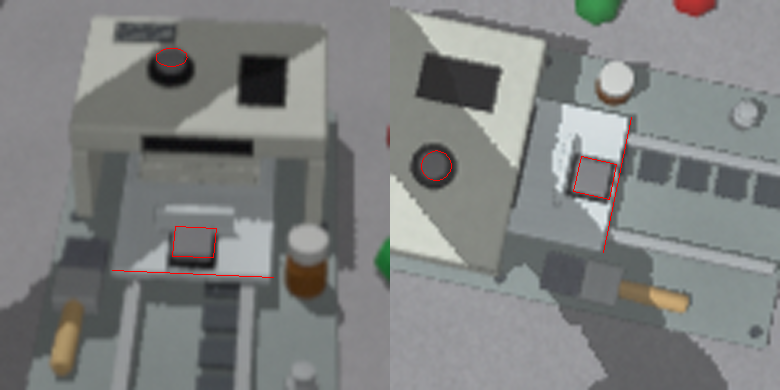

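```bash
python3 -c "
from station import bot
print(bot.hand_in())"
```

```text
the job is handed in; nothing more can be done
None
```

I slid the carriage into the dryer, locked it at the end stop, pressed the start key afterwards and let go, then handed the job in at about 13.4 s. `hand_in` gives no verdict, so whether it passed is unconfirmed.

- **Lock and push:** With the fingers shut, the tips pressed the lock button onto its hard stop (tip at 52 mm, 12 N). They stayed at 52 mm for the whole push to the end stop, at 10–16 N. There the push force rose to 10–12 N, and I then lifted off straight up.
- **Start key:** I pressed it to its stop, where the force jumped from 5 to 13 N, then let go and backed away.
- **Last pictures:** Both cameras show the carriage's rear edge and the raised cap where the model puts them at the end stop, to about 1–2 pixels. The start key is up. The jar, weight and brush look in place.
- **Arm:** It ended about 0.1 m above everything, with force readings at noise level.

Three things did not match or could not be checked:
- **Sliding on the cap:** The tips slid about 10–14 mm along the cap at the end stop, so friction seems to have carried the carriage for much of the way, rather than the wall.
- **Rub on lifting off:** I read −7 N (world y) and −6 N (world z) as the tips left the cap, probably from rubbing the carriage wall. The carriage did not visibly move.
- **Pan and ore:** They are hidden under the hood, so I could not check them at the end. The mug, bottle, dish and second ore lump were not in the last crops either; the arm did not go near them.

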